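# Make up a machine-foot kit and a bracket kit

### The arm

A 6-joint arm with a two-finger parallel gripper is mounted at the origin on a cart in front of the work surface, level with it; the furniture and walls round the work are solid. World frame = base frame: x ahead of the robot, y to its left, z up, the work surface at z = 0. Lengths are in m, angles in degrees, forces in N, time in s.
With the tool pointing down it reaches from about 0.3 to 0.75 m from the base axis. Payload 8.5 kg.
Tool frame: the origin (TCP) lies at the very end of the fingers, on their centre line; the grasp point (between the pads) lies 19 mm behind it; z points along the fingers, y is the line along which they close (so a half turn about z gives the same grasp; the last joint's range is limited). The gripper opens to 85 mm and grips with 20 to 120 N. Pads are 22 mm wide; open, the fingers measure 114 mm over their backs; the gripper's body (76 mm by 85 mm) begins 54 mm behind the grasp point. The pads swing forward as they close: fully open they stand 13 mm farther back than shut.
Start: joints at [-84.758, 21.807, 74.336, -0, 83.858, -12.336], TCP at [0.166, -0.524, 0.231] pointing down, gripper open.
Joint ranges: [-178.18, 178.18], [-50.72, 133.34], [12.68, 142.11], [-81.47, 261.47], [9.98, 163.14], [-165.26, 165.26]. Speed limits (degrees/s): [136.94, 136.94, 180, 180, 180, 180].

### API

Orientations are given as a 3x3 rotation matrix whose columns are the frame's x, y, z axes.
In Python, from rig import observe, cams, ticket gives the robot as it stands.
- The arm moves only by the tool move_arm, never from a script. Its arguments are lists of equal length, an entry for each row: "jaw": the finger opening in cm, from 0 to 8.54; "dp": the shift along the tool's x, y, z in cm, a list of three; "turn": the turn, a rotation vector about the tool's x, y, z in rad, a list of three. In form: {"jaw": [jaw, ...], "dp": [[tx, ty, tz], ...], "turn": [[wx, wy, wz], ...]}. A call has 1 to 12 rows; each row shifts and turns the commanded pose from where the row before left it, along the tool's axes as they then stand; what a row does not reach is not made up. A row lasts 1/12 s, in which the tool goes at most 41.7 mm and 7.16 degrees, less where a joint would pass 70% of its speed; a pose out of reach is approached as far as the arm can. A call is refused whole if a number of a shift passes 4.17 or a number of a turn 0.125, either way. A call with a gripper value outside its range is refused whole. The fingers move at their own pace and stop on an object; "force" is the grip in N (left out, the last holds). Time passes only in rows, so rows that do not move let the fingers close. It gives the time, the measured TCP pose, the force, the opening and the grip force at its end, in the units of the state.
- observe(): the state, without advancing time (a new reading comes with each control period).
- cams.get_image(name): name is "scene" or "side" or "wrist"; returns (picture, depth): 420x560x3 uint8, red, green, blue; 420x560 float32, m along the optical axis (not along the pixel's ray), 0 where there is no reading.
- cams.calibration(name): a dict with "vertical_fov" (degrees; the focal length in pixels is half the picture's height over the tangent of half this angle, whatever the lens; pixels are square), "cx", "cy" (the principal point, pixels), "view" (4x4, takes a point from world to camera coordinates); the wrist camera has in their place "tool_from_camera" (4x4, takes a point from camera to tool coordinates, whose origin is the TCP and whose axes are the flange's). Camera axes: x right, y up, looking along -z (the intrinsics and any distortion apply to the point x, -y, -z); pixel columns grow to the right and rows downward; lengths in m; the calibration is good to about 2 mm. The wrist camera is an equidistant fisheye: a pixel r from the principal point sees the ray r / f radians off the axis. A picture is of the moment at which its call begins: read the wrist's pose just before it. calibration takes no time and is no camera call.
- ticket.close_job(): hands the job in; it is judged then, once.
Trained networks look in the newest picture that a camera, given by its name, has taken for a name from the list of things; names that differ only in an ending like _2 or _b are one class to them, and where a whole thing is asked for, a point or a joint stands for the part that bears it (a point fixed in the world has none). Each returns a list of dicts, best first, with "p" (0 to 1); they miss things now and then, are a little off and sometimes report something else, mostly with a low value. They report only what shows in the picture. A call takes as long as a camera call. They do not tell look-alikes from the thing itself.
- cams.spot_in(camera, query): "box" ([centre column, centre row, width, height] as shares, 0 to 1, of the picture: columns of its width, rows of its height, round what is visible of it).
- cams.outline_of(camera, query): "mask" (420x560 bool, what is visible of it) and "box" ([centre column, centre row, width, height] as shares, 0 to 1, of the picture: columns of its width, rows of its height, round what is visible of it).
- cams.mark_of(camera, query): "location" ([column, row] as shares, 0 to 1, of the picture: columns of its width, rows of its height: a listed point, or the origin of a listed thing).
The state is a dict: "time_s": time; "q": joint angles; "qvel": joint speeds; "joint_efforts": joint torques, N m; "position": TCP position; "tool_rot": TCP orientation; "ft_force": force on the tool from outside, world axes, zero at the start; "wrist_torque": the same for the moment, N m; "grip_width": finger opening in m; "gripper_force": force on a finger pad.
Only numpy, scipy, OpenCV 4.12 (cv2) and the standard library are available. Lean on these libraries where they do the work, as an engineer would, in place of code of your own. Each camera call takes 0.05 s, during which the arm holds its last target. There are 200 camera calls.

### The job

Make up the two kits for the fitter. In the long tray, stand the levelling foot upright in the smaller bay and lay the two large nuts that fit its stud, the full nut and the thin lock nut, flat in the larger bay, side by side with a flat of one touching a flat of the other. In the squarish tray, stand the larger angle bracket on its long leg in the narrow bay, along the bay, and lay the hex bolt in the wide bay; leave the smaller bracket and the smaller nut where they are on the board.

Things in the scene. Friction and masses are not known exactly. Their poses are not given: they have to be found in the camera images.
- foot_tray: Long black kit tray, 104 (x) by 202 (y) by 14 mm high, fixed on the wooden board (board top 90 mm above the bench; all stands on it). Origin: centre of underside, z up. Floor 3 mm thick, walls 4 mm, card on the -x side. A 13 mm high cross wall at y = -13 parts the smaller bay for the foot (x -48 to 48, y -97 to -15 mm) from the larger bay for the two nuts (x -48 to 48, y -11 to 97 mm).
- bracket_tray: Squarish black kit tray, 113 (x) by 134 (y) by 14 mm high, fixed on the board. Origin: centre of underside, z up. Floor 3 mm thick, walls 4 mm, card on the -x side. A 13 mm high wall along x at y = -11 parts the narrow bay for the large bracket (x -52 to 52, y -63 to -13 mm) from the wide bay for the bolt (x -52 to 52, y -9 to 63 mm).
- levelling_foot: Machine levelling foot standing upright: round steel pad 58 mm in diameter with a black rubber sole, 11 mm high at its edge, tapering to a neck, and a bare upright threaded stud 22 mm in diameter from 33 to 88 mm height (grip the stud). About 0.35 kg, heavy at the bottom. Origin: centre of the underside; z up along the stud.
- full_nut: Large steel full hex nut lying flat, 32 mm across flats (37 mm across corners), 18 mm high, round hole. Origin: centre of the underside; z is the hole's axis; x points out through the middle of a flat (so do the directions 60 degrees apart).
- thin_nut: Thin steel hex lock nut lying flat, 32 mm across flats (37 mm across corners) like the full nut but only 11 mm high. Origin: centre of the underside; z is the hole's axis; x points out through the middle of a flat.
- large_bracket: The larger of two bent steel angle brackets, strip 24 mm wide (x) and 3 mm thick. It lies on its long leg, which runs 77 mm along y (from y = -39 to 36 mm), with the 60 mm short leg standing up at the +y end (y = 33 to 36 mm); grip the standing leg across its 24 mm width. Origin: centre of the underside; z up.
- hex_bolt: Hex-headed steel bolt lying on its side, 66 mm long along y, head 20 mm across and 17 mm high at one end, about 12 mm thick at the other; its collision shape tapers evenly between them, so grip it across its middle. Origin: under the middle, on its underside; z up as it lies at the start.
- small_bracket: The smaller angle bracket, like the large one but 18 mm wide, 52 mm long and 40 mm high: a spare that stays on the board. Origin: centre of the underside.
- small_nut: Small steel hex nut lying flat, 24 mm across flats, 13 mm high: it fits nothing in these kits and stays on the board. Origin: centre of the underside.
There are look-alikes about, which are no part of the job. Several things have the shape of the levelling_foot; the one meant has the colours described above.

How it is judged (in metres and radians):
At the end, for the whole second after the job is handed in: Foot upright on its bay's floor; the two large nuts flat in theirs, centres under 35.5 mm apart, flats parallel within 9 degrees; large bracket on its long leg, within 15 mm across and 22 mm along of its bay's centre; bolt lying in its bay; spares within 30 mm of their start; all at rest (x of levelling_foot in the frame of foot_tray between -0.025 and 0.025 m and y of levelling_foot in the frame of foot_tray between -0.074 and -0.038 m and z of each of levelling_foot, full_nut, thin_nut in the frame of foot_tray below 0.006 m and angle between each of levelling_foot, full_nut, thin_nut, large_bracket's own z axis and vertical below 0.08 rad and x of full_nut in the frame of foot_tray between -0.036 and 0.036 m and y of full_nut in the frame of foot_tray between 0.001 and 0.085 m and x of thin_nut in the frame of foot_tray between -0.036 and 0.036 m and y of thin_nut in the frame of foot_tray between 0.001 and 0.085 m and horizontal distance between full_nut and thin_nut below 0.0355 m and (angle between the x axis of full_nut and the x axis of thin_nut, either way round below 0.16 rad or angle between the x axis of full_nut and the x axis of thin_nut, either way round between 0.887 and 1.207 rad) and x of large_bracket in the frame of bracket_tray between -0.022 and 0.022 m and y of large_bracket in the frame of bracket_tray between -0.053 and -0.023 m and z of large_bracket in the frame of bracket_tray below 0.006 m and x of hex_bolt in the frame of bracket_tray between -0.045 and 0.045 m and y of hex_bolt in the frame of bracket_tray between -0.005 and 0.059 m and z of hex_bolt in the frame of bracket_tray below 0.022 m and angle between hex_bolt's own y axis and vertical between 1.4 and 1.74 rad and distance of each of small_bracket, small_nut from where it was at the start of the episode below 0.03 m and linear speed of each of levelling_foot, full_nut, thin_nut, large_bracket, hex_bolt, small_bracket, small_nut below 0.02 m/s and angular speed of each of levelling_foot, full_nut, thin_nut, large_bracket, hex_bolt, small_bracket, small_nut below 0.2 rad/s); the robot touches nothing.
It also fails if it takes over 112 s, if anything falls off the work surface, if the arm or the gripper's body presses on something with over 40 N, if the wrist force passes 120 N, or if a joint passes its speed limit or range.

## Working session

There is one attempt and no reset: what is moved stays moved. The work goes in short steps, Python scripts to look and compute and a tool call to move; the robot and the scene stay as the last step left them, time stands still between calls to the robot, and variables do not carry over. Pictures are saved under pics/ and viewed, at most 14 in all, crops included, and the job is handed in when it is done.

Besides the shell and the picture viewer there is one more tool, called after ">>>" as name(argument=value, ...), one argument or row to a line, values as JSON. move_arm: Moves the arm, as the interface text tells. Its arguments: {"type":"object","properties":{"jaw":{"type":"array","items":{"type":"number"}},"dp":{"type":"array","items":{"type":"array","items":{"type":"number"}}},"turn":{"type":"array","items":{"type":"array","items":{"type":"number"}}},"force":{"type":"number"}},"required":["jaw","dp","turn"]}

```bash
ls; mkdir -p pics
python3 - <<'E'
from rig import observe,cams
import cv2,numpy as np
s=observe();print(s['position'],s['tool_rot'],s['time_s'])
ims=[]
for n in ['scene','side']:
    im,d=cams.get_image(n); c=cams.calibration(n); print(n,c)
    np.savez(f'/tmp/{n}.npz',im=im,d=d)
    cv2.imwrite(f'pics/{n}0.png',cv2.resize(im[:,:,::-1],(784,588),interpolation=cv2.INTER_CUBIC))
print(cams.calibration('wrist'))
E
```

```text
pics
[ 0.16606235 -0.52401469  0.23070907] [[ 9.53314264e-01  3.01979952e-01 -1.48259999e-04]
 [ 3.01979841e-01 -9.53313200e-01  1.45568508e-03]
 [ 2.98249497e-04 -1.43249688e-03 -9.99998929e-01]] 0.0
scene {'vertical_fov': 52.88699964877678, 'cx': 279.6221692103073, 'cy': 205.60377202866476, 'view': array([[-5.65952127e-01, -8.24438082e-01,  1.95735783e-04,
         3.32447889e-01],
       [ 7.10985907e-01, -4.87950377e-01,  5.06362982e-01,
        -5.02871795e-01],
       [-4.17369416e-01,  2.86716372e-01,  8.62320412e-01,
        -1.02453132e+00],
       [ 0.00000000e+00,  0.00000000e+00,  0.00000000e+00,
         1.00000000e+00]])}
side {'vertical_fov': 45.99540352607338, 'cx': 270.7661395196112, 'cy': 213.41232733621604, 'view': array([[ 0.50466149, -0.86330477,  0.00465399, -0.30471381],
       [ 0.75758414,  0.44543263,  0.47713315, -0.49359957],
       [-0.41398436, -0.23726494,  0.87881869, -1.57543594],
       [ 0.        ,  0.        ,  0.        ,  1.        ]])}
{'vertical_fov': 65.70646984690485, 'cx': 280.235600692655, 'cy': 210.2104564211781, 'tool_from_camera': array([[-5.83450062e-04,  9.66054930e-01,  2.58336084e-01,
         6.50673741e-02],
       [ 9.99999572e-01,  7.49257657e-04, -5.43378375e-04,
        -4.65819853e-04],
       [-7.18493646e-04,  2.58335656e-01, -9.66054953e-01,
        -1.42418846e-01],
       [ 0.00000000e+00,  0.00000000e+00,  0.00000000e+00,
         1.00000000e+00]])}
```

View pics/scene0.png

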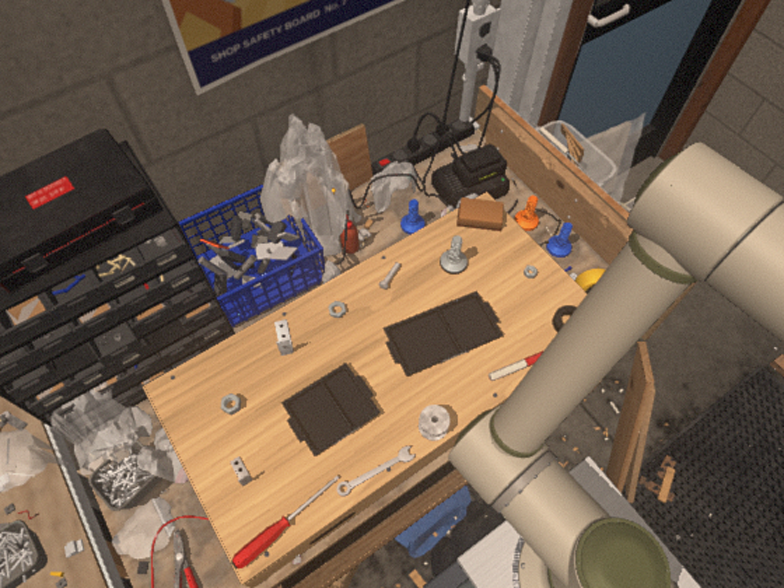

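View pics/side0.png

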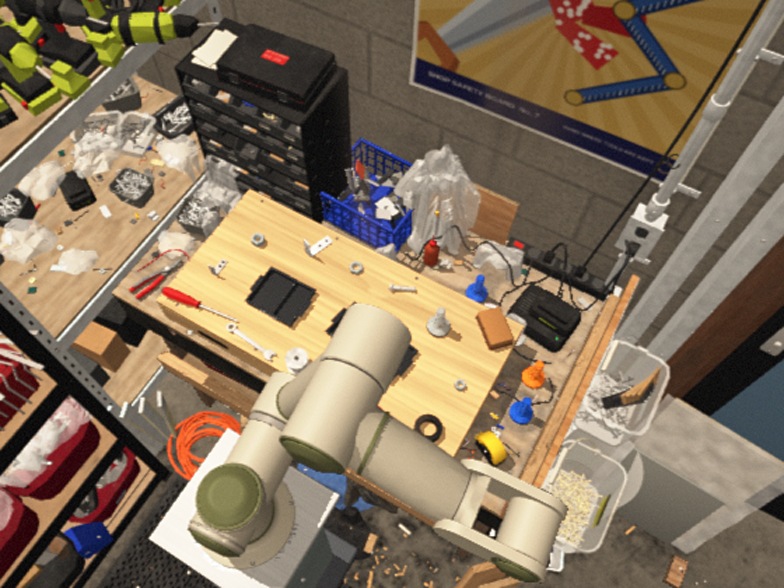

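The scene view (784-px scale) shows the steel foot at (453,255), with blue look-alikes at (412,215) and (561,240) and an orange one at (529,212). The nuts are at (338,310), (231,403) and (530,271), with the last probably the small one. The large bracket is at (283,336), the small bracket at (240,470) and the bolt at (390,275). The trays are at (445,333) and (332,408).

```bash
cat > h.py <<'E'
from rig import observe,cams
import cv2,numpy as np
def pts(name,im,d,pose=None):
    """world xyz per pixel"""
    c=cams.calibration(name); f=210/np.tan(np.radians(c['vertical_fov']/2))
    v,u=np.mgrid[0:420,0:560].astype(float); x=(u-c['cx'])/f; y=(v-c['cy'])/f
    if name=='wrist':
        r=np.hypot(x,y)+1e-9; k=np.tan(r)/r; x,y=x*k,y*k
    P=np.stack([x*d,-y*d,-d,np.ones_like(d)],-1)
    if name=='wrist':
        p,R=pose; T=np.eye(4);T[:3,:3]=R;T[:3,3]=p; M=T@c['tool_from_camera']
    else: M=np.linalg.inv(c['view'])
    W=(P@M.T)[...,:3]; W[d==0]=np.nan
    return W
def grab(name):
    s=observe(); im,d=cams.get_image(name)
    return im,d,pts(name,im,d,(np.array(s['position']),np.array(s['tool_rot'])))
def ortho(W,im,x0,x1,y0,y1,res,zmin=-1):
    """top-down colour & height map: row ~ -x, col ~ -y"""
    h=int((x1-x0)/res);w=int((y1-y0)/res); C=np.zeros((h,w,3),np.uint8);Z=np.full((h,w),np.nan)
    m=np.isfinite(W[...,0])&(W[...,2]>zmin); P=W[m];c=im[m]; o=np.argsort(P[:,2]);P=P[o];c=c[o]
    r=((x1-P[:,0])/res).astype(int);k=((y1-P[:,1])/res).astype(int)
    g=(r>=0)&(r<h)&(k>=0)&(k<w); C[r[g],k[g]]=c[g];Z[r[g],k[g]]=P[g,2]
    return C,Z
E
python3 - <<'E'
from h import *
for n,L in [('scene',dict(foot=(453,245),nutA=(338,310),nutB=(231,403),nutC=(530,271),brL=(283,336),brS=(240,470),bolt=(390,275),trayF=(445,333),trayB=(332,408),board=(300,380),spool=(435,420),lidbox=(480,213),cornerL=(150,385)))]:
    z=np.load(f'/tmp/{n}.npz');W=pts(n,z['im'],z['d'])
    for k,(u,v) in L.items():
        u=int(u/1.4);v=int(v/1.4);print(k,np.round(np.nanmedian(W[v-2:v+3,u-2:u+3].reshape(-1,3),0),3))
    for k in ['levelling_foot','full_nut','thin_nut','small_nut','large_bracket','small_bracket','hex_bolt','foot_tray','bracket_tray']:
        cams.get_image
E
python3 - <<'E'
from h import *
z=np.load('/tmp/scene.npz');W=pts('scene',z['im'],z['d'])
b=(abs(W[...,2]-.09)<.012); print(np.nanpercentile(W[b],[1,50,99],axis=0))
x=W[b];A=np.c_[x[:,:2],np.ones(len(x))]
print(np.linalg.lstsq(A,x[:,2],rcond=None)[0])
E
```

```text
foot [ 0.603 -0.159  0.161]
nutA [0.646 0.093 0.09 ]
nutB [0.592 0.357 0.091]
nutC [ 0.496 -0.286  0.099]
brL [0.653 0.213 0.094]
brS [0.473 0.4   0.092]
bolt [ 0.649 -0.037  0.102]
trayF [ 0.483 -0.053  0.092]
trayB [0.476 0.209 0.094]
board [0.558 0.23  0.09 ]
spool [0.347 0.073 0.119]
lidbox [ 0.659 -0.279  0.119]
cornerL [0.707 0.467 0.09 ]
[[ 0.31321898 -0.54915755  0.07965714]
 [ 0.52471834  0.14642246  0.09026245]
 [ 0.99995514  0.69936479  0.10121095]]
[-0.00083071  0.00045103  0.0908599 ]
```

>>> move_arm(
  jaw=[8.5,8.5,8.5,8.5,8.5,8.5,8.5,8.5,8.5,8.5,8.5,8.5],
  dp=[
    [0,0,-4],
    [0,0,-4],
    [0,0,-4],
    [2.4,-3.2,0],
    [2.4,-3.2,0],
    [2.4,-3.2,0],
    [2.4,-3.2,0],
    [2.4,-3.2,0],
    [2.4,-3.2,0],
    [2.4,-3.2,0],
    [2.4,-3.2,0],
    [2.4,-3.2,0],
  ],
  turn=[
    [0,0,0.102],
    [0,0,0.102],
    [0,0,0.102],
    [0,0,0],
    [0,0,0],
    [0,0,0],
    [0,0,0],
    [0,0,0],
    [0,0,0],
    [0,0,0],
    [0,0,0],
    [0,0,0],
  ],
)

```text
time_s: 1.1
position: [0.3825, -0.2342, 0.3512]
tool_rot: [[1.0, 0.001, -0.0], [0.001, -1.0, 0.0], [-0.0, -0.0, -1.0]]
ft_force: [1.5, -0.8, 0.3]
grip_width: 0.085
gripper_force: 0.0
```

>>> move_arm(
  jaw=[8.5,8.5,8.5,8.5,8.5,8.5],
  dp=[
    [2.4,-3.2,0],
    [2.4,-3.2,0],
    [2.4,-3.2,0],
    [2,-2.5,0],
    [0,0,0],
    [0,0,0],
  ],
  turn=[
    [0,0,0],
    [0,0,0],
    [0,0,0],
    [0,0,0],
    [0,0,0],
    [0,0,0],
  ],
)

```text
time_s: 1.6
position: [0.4742, -0.1139, 0.3508]
tool_rot: [[1.0, 0.004, -0.001], [0.004, -1.0, 0.0], [-0.001, -0.0, -1.0]]
ft_force: [-0.9, -0.9, 1.4]
grip_width: 0.085
gripper_force: 0.0
```

```bash
cat >> h.py <<'E'
NAMES=['levelling_foot','full_nut','thin_nut','small_nut','large_bracket','small_bracket','hex_bolt','foot_tray','bracket_tray']
def survey(tag,names=NAMES,pmin=.3):
    s=observe(); im,d,W=grab('wrist'); print(np.round(s['position'],3),s['time_s'])
    np.savez(f'/tmp/{tag}.npz',im=im,W=W)
    for n in names:
        for o in cams.outline_of('wrist',n):
            if o['p']<pmin: continue
            m=o['mask']; P=W[m]; P=P[np.isfinite(P[:,2])]
            if len(P)<20: continue
            t=np.percentile(P[:,2],97); T=P[P[:,2]>t-.004]
            (c,sz,a)=cv2.minAreaRect((P[:,:2]*1000).astype(np.float32))
            print(n,round(o['p'],2),'px',np.round(np.array(o['box'][:2])*[560,420]),'rect c',np.round(c),'sz',np.round(sz),'ang',round(a),'ztop',round(t,3),'topmean',np.round(T.mean(0),3))
    return im,W
E
python3 - <<'E'
from h import *
im,W=survey('w1'); cv2.imwrite('pics/w1.png',cv2.resize(im[:,:,::-1],(784,588),interpolation=cv2.INTER_CUBIC))
E
```

```text
[ 0.474 -0.114  0.351] 1.6
levelling_foot 0.8 px [481.  76.] rect c [ 651. -443.] sz [ 56. 100.] ang 31 ztop 0.088 topmean [ 0.639 -0.423  0.087]
levelling_foot 0.76 px [482. 137.] rect c [ 539. -454.] sz [91. 58.] ang 90 ztop 0.088 topmean [ 0.54  -0.436  0.087]
levelling_foot 0.73 px [324.  76.] rect c [ 602. -166.] sz [57. 53.] ang 49 ztop 0.178 topmean [ 0.602 -0.168  0.177]
full_nut 0.51 px [324.  76.] rect c [ 602. -168.] sz [57. 58.] ang 15 ztop 0.178 topmean [ 0.602 -0.168  0.177]
thin_nut 0.77 px [123.  56.] rect c [644.  92.] sz [32. 36.] ang 73 ztop 0.102 topmean [0.644 0.092 0.1  ]
small_nut 0.59 px [411. 167.] rect c [ 492. -284.] sz [26. 28.] ang 87 ztop 0.104 topmean [ 0.493 -0.283  0.103]
large_bracket 0.56 px [45. 64.] rect c [654. 226.] sz [55. 78.] ang 73 ztop 0.149 topmean [0.618 0.22  0.149]
foot_tray 0.84 px [232. 173.] rect c [480. -47.] sz [232. 115.] ang 80 ztop 0.105 topmean [ 0.482 -0.054  0.104]
bracket_tray 0.88 px [ 60. 179.] rect c [472. 218.] sz [172. 125.] ang 90 ztop 0.104 topmean [0.476 0.201 0.103]
```

View pics/w1.png

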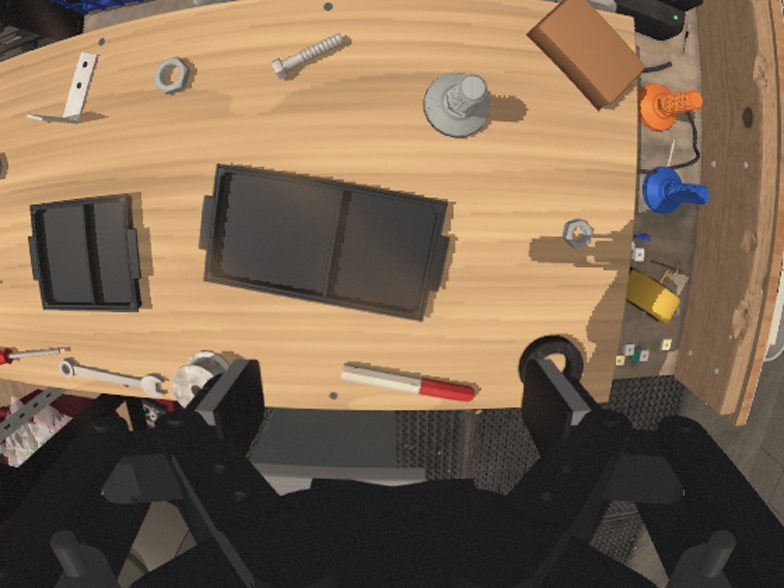

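The wrist view (784 scale) shows the bare steel foot at (458,103). The blue (672,190) and orange (668,105) look-alikes are off the board. The thin nut is at (174,74), the bolt at (310,55), the large bracket at (80,90) and the small nut at (578,233). In the foot tray, the divider sits to the right of centre, so the small bay is at world -y.

>>> move_arm(
  jaw=[8.5,8.5,8.5,8.5,8.5,8.5,8.5,8.5,8.5,8.5,8.5,8.5],
  dp=[
    [0,-3.5,0],
    [0.5,-4.1,0],
    [0.5,-4.1,0],
    [0.5,-4.1,0],
    [0.5,-4.1,0],
    [0.5,-4.1,0],
    [0,-4.1,0],
    [0,-4.1,0],
    [0,-4,0],
    [0,0,0],
    [0,0,0],
    [0,0,0],
  ],
  turn=[
    [0,0,0],
    [0,0,0],
    [0,0,0],
    [0,0,0],
    [0,0,0],
    [0,0,0],
    [0,0,0],
    [0,0,0],
    [0,0,0],
    [0,0,0],
    [0,0,0],
    [0,0,0],
  ],
)

```text
time_s: 3.1
position: [0.4985, 0.2465, 0.3512]
tool_rot: [[1.0, 0.001, -0.0], [0.001, -1.0, -0.0], [-0.0, 0.0, -1.0]]
ft_force: [0.2, -0.2, -0.2]
grip_width: 0.0848
gripper_force: 0.0
```

```bash
cat >> h.py <<'E'
from scipy.optimize import minimize
from scipy.spatial.transform import Rotation
def trayfit(W,c0,a0,hx,hy,yd,hint=.035):
    """fit wall tops (|x| in hx-4..hx, |y| in hy-4..hy, y in yd+-2); returns x,y,deg"""
    P=W.reshape(-1,3);P=P[np.isfinite(P[:,2])];P=P[(P[:,2]>.099)&(P[:,2]<.110)]
    P=P[np.hypot(*(P[:,:2]-c0).T)<np.hypot(hx,hy)+.02][:,:2]
    def cost(p):
        a=p[2];d=P-p[:2];x=abs(d@[np.cos(a),np.sin(a)]);y=d@[-np.sin(a),np.cos(a)]
        def seg(ax,bx,ay,by,X,Y): return np.hypot(np.maximum(np.maximum(ax-X,X-bx),0),np.maximum(np.maximum(ay-Y,Y-by),0))
        D=np.min([seg(hx-.004,hx,-hy,hy,x,y),seg(0,hx,hy-.004,hy,x,abs(y)),seg(0,hx,yd-.002,yd+.002,x,y)],0)
        return np.mean(np.minimum(D,.006)**2)*1e6
    best=min((minimize(cost,[c0[0]+i,c0[1]+j,np.radians(a0+k)],method='Nelder-Mead',options=dict(initial_simplex=None,xatol=1e-5,fatol=1e-4)) for i in(-.008,0,.008) for j in(-.008,0,.008) for k in(-6,0,6)),key=lambda r:r.fun)
    return np.round([*best.x[:2],np.degrees(best.x[2]),best.fun,len(P)],4)
def ft(W,c0=(.48,-.05)): return [trayfit(W,np.array(c0),a,.052,.101,-.013) for a in (-10,170)]
def bt(W,c0=(.475,.21)): return [trayfit(W,np.array(c0),a,.0565,.067,-.011) for a in (0,180)]
E
python3 - <<'E'
from h import *
im,W=survey('w2',[n for n in NAMES if n!='levelling_foot']); cv2.imwrite('pics/w2.png',cv2.resize(im[:,:,::-1],(784,588),interpolation=cv2.INTER_CUBIC))
W1=np.load('/tmp/w1.npz')['W']
print(ft(W1),bt(W1),'|',ft(W),bt(W))
z=np.load('/tmp/scene.npz');Ws=pts('scene',z['im'],z['d']);print(ft(Ws),bt(Ws))
E
```

```text
[0.499 0.247 0.351] 3.1
full_nut 0.58 px [190. 113.] rect c [584. 357.] sz [35. 31.] ang 87 ztop 0.109 topmean [0.584 0.357 0.107]
large_bracket 0.63 px [310.  55.] rect c [651. 212.] sz [24. 76.] ang 70 ztop 0.15 topmean [0.618 0.224 0.15 ]
small_bracket 0.94 px [160. 207.] rect c [469. 399.] sz [50. 20.] ang 1 ztop 0.129 topmean [0.446 0.397 0.129]
hex_bolt 0.93 px [484.  78.] rect c [651. -38.] sz [17. 66.] ang 29 ztop 0.108 topmean [ 0.639 -0.015  0.106]
foot_tray 0.71 px [481. 189.] rect c [480. -55.] sz [240. 115.] ang 80 ztop 0.105 topmean [ 0.485 -0.032  0.104]
bracket_tray 0.61 px [307. 199.] rect c [472. 212.] sz [124. 155.] ang 0 ztop 0.105 topmean [0.476 0.212 0.104]
[array([ 4.82300e-01, -4.91000e-02, -1.05352e+01,  6.68030e+00,
        3.74500e+03]), array([ 4.82300e-01, -4.92000e-02,  1.69458e+02,  9.00430e+00,
        3.74500e+03])] [array([ 4.7530e-01,  2.1000e-01, -2.1030e-01,  5.5288e+00,  1.7890e+03]), array([4.753000e-01, 2.099000e-01, 1.797804e+02, 9.653100e+00,
       1.789000e+03])] | [array([ 4.82600e-01, -4.63000e-02, -1.04682e+01,  6.45100e+00,
        2.38000e+03]), array([ 4.826000e-01, -4.610000e-02,  1.695472e+02,  9.439000e+00,
        2.380000e+03])] [array([4.7490e-01, 2.1180e-01, 1.8450e-01, 5.4062e+00, 2.9740e+03]), array([4.749000e-01, 2.119000e-01, 1.801709e+02, 8.494800e+00,
       2.974000e+03])]
[array([ 4.82700e-01, -4.75000e-02, -1.05494e+01,  7.29110e+00,
        7.63000e+02]), array([ 4.828000e-01, -4.730000e-02,  1.695105e+02,  9.636400e+00,
        7.630000e+02])] [array([4.7540e-01, 2.1260e-01, 1.9200e-02, 6.0206e+00, 7.0900e+02]), array([4.754000e-01, 2.126000e-01, 1.800285e+02, 8.865500e+00,
       7.090000e+02])]
```

View pics/w2.png

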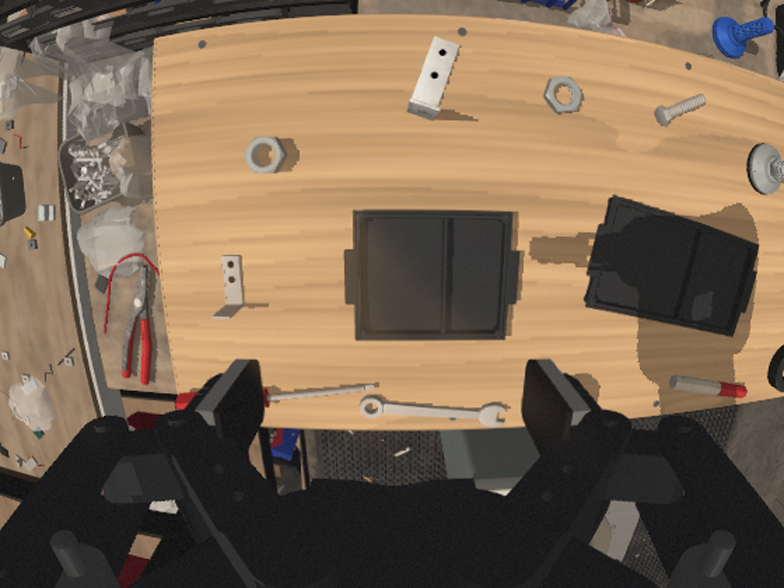

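The second wrist view shows the full nut at (266,155), the small bracket at (232,285), the large bracket at (435,78) and the bracket tray at (435,275) with its wide bay on the left (+y). Next I'll refine the orientations from the saved views.

```bash
cat >> h.py <<'E'
def hexfit(W,c,ztop,af=.032,tol=.004):
    """fit hexagon ring (across flats af) to top face points; x,y, flat normal deg mod 60"""
    P=W.reshape(-1,3);P=P[np.isfinite(P[:,2])];P=P[abs(P[:,2]-ztop)<tol][:,:2];P=P[np.hypot(*(P-c).T)<.03]
    A=np.radians(np.arange(0,360,60))
    def cost(p):
        D=np.max((P-p[:2])@np.array([np.cos(A+p[2]),np.sin(A+p[2])]),1)-af/2
        R=np.hypot(*(P-p[:2]).T)
        return np.mean(np.maximum(D,0)**2)*1e6+np.hypot(*(P.mean(0)-p[:2]))**2*1e5
    r=min((minimize(cost,[*P.mean(0),a],method='Nelder-Mead') for a in np.radians([0,15,30,45])),key=lambda r:r.fun)
    return np.round([*r.x[:2],np.degrees(r.x[2])%60,r.fun,len(P)],4)
E
python3 - <<'E'
from h import *
W1=np.load('/tmp/w1.npz')['W'];W2=np.load('/tmp/w2.npz')['W']
for W in (W1,W2):
    print('thin',hexfit(W,(.644,.092),.101)); print('full',hexfit(W,(.585,.357),.108))
    Q=W.reshape(-1,3);Q=Q[np.isfinite(Q[:,2])]
    def sel(c,r,a,b): return Q[(np.hypot(*(Q[:,:2]-c).T)<r)&(Q[:,2]>a)&(Q[:,2]<b)]
    for nm,c,r,a,b in [('brtop',(.62,.223),.03,.145,.16),('brleg',(.651,.212),.05,.0925,.1),('brall',(.645,.212),.055,.0925,.16),('bolt',(.651,-.038),.05,.094,.12),('stud',(.602,-.167),.03,.165,.19)]:
        P=sel(c,r,a,b)
        if len(P)>10: print(nm,cv2.minAreaRect((P[:,:2]*1000).astype(np.float32)),P.mean(0).round(4),len(P))
E
```

```text
thin [6.43900e-01 9.25000e-02 1.08238e+01 1.56000e-02 3.02000e+02]
full [nan nan  0. nan  0.]
brtop ((618.3840942382812, 221.89036560058594), (23.330867767333984, 3.4405429363250732), 69.04605865478516) [0.6178 0.2207 0.149 ] 35
brleg ((654.7603149414062, 218.89556884765625), (43.2381591796875, 74.50343322753906), 71.5609130859375) [0.6517 0.21   0.0933] 307
brall ((651.024658203125, 211.45330810546875), (43.097068786621094, 75.95911407470703), 85.13557434082031) [0.6426 0.2119 0.1032] 416
bolt ((647.8933715820312, -40.79587173461914), (19.68914794921875, 64.94447326660156), 21.322629928588867) [ 0.6477 -0.0383  0.1019] 504
stud ((602.657470703125, -168.16416931152344), (21.29549789428711, 21.40114402770996), 50.56824493408203) [ 0.6017 -0.1674  0.1762] 398
thin [6.4350e-01 9.4300e-02 7.6917e+00 2.3300e-02 3.5000e+02]
full [5.84600e-01 3.57400e-01 5.72809e+01 4.80000e-03 3.83000e+02]
brtop ((617.7752075195312, 222.8140411376953), (23.696687698364258, 3.7360403537750244), 72.0756607055664) [0.6177 0.2228 0.1496] 81
brleg ((652.2146606445312, 197.7403564453125), (66.15924835205078, 81.09571838378906), 85.1673355102539) [0.6556 0.2099 0.0934] 604
brall ((651.9119873046875, 197.92601013183594), (66.73797607421875, 80.99889373779297), 84.53516387939453) [0.6458 0.2132 0.1038] 809
bolt ((648.843505859375, -39.00836944580078), (19.72040367126465, 66.1077651977539), 24.680879592895508) [ 0.6468 -0.0324  0.102 ] 339h.py:61: RuntimeWarning: Mean of empty slice.
  r=min((minimize(cost,[*P.mean(0),a],method='Nelder-Mead') for a in np.radians([0,15,30,45])),key=lambda r:r.fun)
  ret = um.true_divide(
  return _methods._mean(a, axis=axis, dtype=dtype,
  ret = ret.dtype.type(ret / rcount)
h.py:60: RuntimeWarning: Mean of empty slice.
  return np.mean(np.maximum(D,0)**2)*1e6+np.hypot(*(P.mean(0)-p[:2]))**2*1e5
```

>>> move_arm(
  jaw=[8.5,8.5,8.5,8.5,8.5,8.5,8.5,6,6,6,6,6],
  dp=[
    [2,0.4,0],
    [3.3,0.7,0],
    [3.3,0.7,0],
    [3.3,0.6,0],
    [0,0,3.5],
    [0,0,3.5],
    [0,0,3.5],
    [0,0,3.5],
    [0,0,3.5],
    [0,0,3.5],
    [0,0,3],
    [0,0,0],
  ],
  turn=[
    [0,0,0],
    [0,0,0],
    [0,0,0],
    [0,0,0],
    [0,0,0.083],
    [0,0,0.083],
    [0,0,0.083],
    [0,0,0.083],
    [0,0,0],
    [0,0,0],
    [0,0,0],
    [0,0,0],
  ],
)

```text
time_s: 4.55
position: [0.6147, 0.2223, 0.105]
tool_rot: [[0.945, -0.325, -0.011], [-0.325, -0.946, -0.002], [-0.01, 0.006, -1.0]]
ft_force: [0.4, 0.2, -1.0]
grip_width: 0.0597
gripper_force: 0.0
```

>>> move_arm(
  jaw=[6,1.5,1.5,1.5,1.5,1.5,1.5],
  dp=[
    [0,0,0],
    [0,0,0],
    [0,0,0],
    [0,0,0],
    [0,0,0],
    [0,0,0],
    [0,0,0],
  ],
  turn=[
    [0,0,0],
    [0,0,0],
    [0,0,0],
    [0,0,0],
    [0,0,0],
    [0,0,0],
    [0,0,0],
  ],
  force=50,
)

```text
time_s: 5.13
position: [0.6184, 0.2232, 0.1136]
tool_rot: [[0.946, -0.325, 0.004], [-0.325, -0.946, 0.001], [0.004, -0.002, -1.0]]
ft_force: [-1.4, -1.1, 6.7]
grip_width: 0.0225
gripper_force: 48.7
```

>>> move_arm(
  jaw=[1.5,1.5,1.5,1.5,1.5,1.5,1.5,1.5,1.5,1.5,1.5,1.5],
  dp=[
    [0,0,-1.5],
    [0,0,-3],
    [0,0,-3],
    [0,0,-2.5],
    [-2,0.6,0],
    [-3,0.8,0],
    [-3,0.8,0],
    [-3,0.8,0],
    [-3,0.8,0],
    [-2.4,0.7,0],
    [-1.4,0.4,0],
    [0,0,0],
  ],
  turn=[
    [0,0,0],
    [0,0,-0.11],
    [0,0,-0.111],
    [0,0,-0.11],
    [0,0,0],
    [0,0,0],
    [0,0,0],
    [0,0,0],
    [0,0,0],
    [0,0,0],
    [0,0,0],
    [0,0,0],
  ],
)

```text
time_s: 6.13
position: [0.4372, 0.1738, 0.2124]
tool_rot: [[1.0, -0.0, 0.001], [-0.0, -1.0, 0.0], [0.001, -0.0, -1.0]]
ft_force: [1.0, -0.2, -0.2]
grip_width: 0.0226
gripper_force: 49.0
```

>>> move_arm(
  jaw=[1.5,1.5,1.5,1.5,1.5,1.5],
  dp=[
    [0,0,0],
    [0,0,0],
    [0,0,2],
    [0,0,2],
    [0,0,0],
    [0,0,0],
  ],
  turn=[
    [0,0,0],
    [0,0,0],
    [0,0,0],
    [0,0,0],
    [0,0,0],
    [0,0,0],
  ],
)

```text
time_s: 6.63
position: [0.44, 0.1742, 0.171]
tool_rot: [[1.0, -0.0, -0.002], [-0.0, -1.0, -0.0], [-0.002, 0.0, -1.0]]
ft_force: [-0.1, -0.3, 0.8]
grip_width: 0.0225
gripper_force: 49.0
```

Run:
```python
from h import *
s=observe();im,d,W=grab('wrist');print(s['position'],s['grip_width'],bt(W))
cv2.imwrite('pics/w3.png',cv2.resize(im[:,:,::-1],(784,588)))
```

```text
[0.44000379 0.17417951 0.17102297] 0.0225292993038796 [array([4.7540e-01, 2.1090e-01, 3.5820e-01, 5.4152e+00, 9.1070e+03]), array([4.75300e-01, 2.10900e-01, 1.80351e+02, 9.03860e+00, 9.10700e+03])]
```

View pics/w3.png

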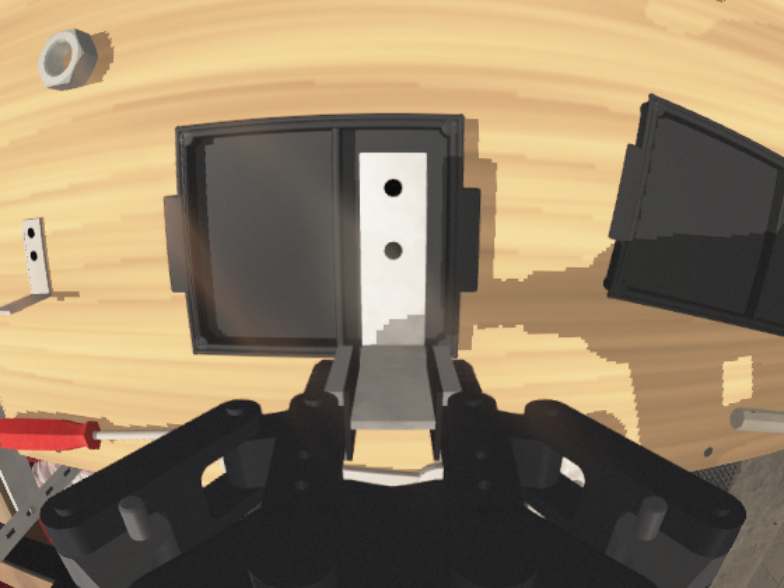

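The bracket is held straight over the narrow bay at (392,250), parallel to the divider. Lowering it.

>>> move_arm(
  jaw=[1.5,1.5,1.5,1.5,1.5,1.5,1.5,1.5,1.5],
  dp=[
    [0,0.1,1.5],
    [0,0,2],
    [0,0,1.2],
    [0,0,0.5],
    [0,0,0],
    [0,0,0.1],
    [0,0,0.1],
    [0,0,0],
    [0,0,0],
  ],
  turn=[
    [0,0,0],
    [0,0,0],
    [0,0,0],
    [0,0,0],
    [0,0,0],
    [0,0,0],
    [0,0,0],
    [0,0,0],
    [0,0,0],
  ],
)

```text
time_s: 7.43
position: [0.4398, 0.1731, 0.1179]
tool_rot: [[1.0, -0.0, 0.001], [-0.0, -1.0, 0.0], [0.001, -0.0, -1.0]]
ft_force: [0.4, -0.1, -0.1]
grip_width: 0.0226
gripper_force: 49.0
```

>>> move_arm(
  jaw=[1.5,4,4,4,4,4,4,4,4,4,4,4],
  dp=[
    [0,0,0.1],
    [0,0,0],
    [0,0,0],
    [0,0,0],
    [0,0,-2],
    [0,0,-3.5],
    [0,0,-3.5],
    [0,0,-3.5],
    [2,2,0],
    [2.5,3,0],
    [2.5,3,0],
    [2.5,3,0],
  ],
  turn=[
    [0,0,0],
    [0,0,0],
    [0,0,0],
    [0,0,0],
    [0,0,0],
    [0,0,0],
    [0,0,0],
    [0,0,0],
    [0,0,0.1],
    [0,0,0],
    [0,0,0],
    [0,0,0],
  ],
)

```text
time_s: 8.43
position: [0.5258, 0.0547, 0.2417]
tool_rot: [[0.995, -0.099, 0.001], [-0.099, -0.995, -0.0], [0.001, -0.0, -1.0]]
ft_force: [1.0, 0.4, 0.1]
grip_width: 0.0398
gripper_force: 0.0
```

>>> move_arm(
  jaw=[4,4,4,4,4],
  dp=[
    [1.7,2.8,0],
    [1.7,2.8,0],
    [1.7,2.8,0],
    [0,0,0],
    [0,0,0],
  ],
  turn=[
    [0,0,0],
    [0,0,0],
    [0,0,0],
    [0,0,0],
    [0,0,0],
  ],
)

```text
time_s: 8.85
position: [0.5677, -0.0339, 0.2408]
tool_rot: [[0.995, -0.102, -0.001], [-0.102, -0.995, 0.0], [-0.001, -0.0, -1.0]]
ft_force: [-0.2, 0.5, 0.4]
grip_width: 0.0399
gripper_force: 0.0
```

Run:
```python
from h import *
im,W=survey('w4',['hex_bolt'])
Q=W.reshape(-1,3);Q=Q[np.isfinite(Q[:,2])&(Q[:,2]>.0945)&(Q[:,2]<.115)];P=Q[np.hypot(Q[:,0]-.648,Q[:,1]+.039)<.045]
r=cv2.minAreaRect((P[:,:2]*1000).astype(np.float32));print(r,P.mean(0))
print('bt',bt(W))
z=W.reshape(-1,3);g=z[(abs(z[:,0]-.475)<.06)&(abs(z[:,1]-.173)<.025)&(z[:,2]>.1)];print(len(g),g.mean(0) if len(g) else'')
print('thin',hexfit(W,(.644,.093),.101))
```

```text
[ 0.568 -0.034  0.241] 8.85
hex_bolt 0.86 px [274. 107.] rect c [650. -39.] sz [19. 64.] ang 26 ztop 0.108 topmean [ 0.639 -0.018  0.106]
((649.9129028320312, -39.540016174316406), (19.815593719482422, 65.17945098876953), 25.092172622680664) [ 0.6486998  -0.0372266   0.10215937]
bt [array([ 4.7650e-01,  2.1140e-01, -7.6850e-01,  4.2753e+00,  1.7970e+03]), array([4.763000e-01, 2.116000e-01, 1.791834e+02, 9.134900e+00,
       1.797000e+03])]
309 [0.5073116  0.16886356 0.10334912]
thin [6.44200e-01 9.26000e-02 1.05174e+01 1.44000e-02 6.47000e+02]
```

>>> move_arm(
  jaw=[4,4,4,4,4,4,4,4,4,4,4,4],
  dp=[
    [2.7,-0.1,0],
    [2.7,-0.1,0],
    [2.8,-0.1,0],
    [0,0,1.2],
    [0,0,1.2],
    [0,0,1.2],
    [0,0,1.2],
    [0,0,1.2],
    [0,0,1.2],
    [0,0,1.2],
    [0,0,1.2],
    [0,0,1],
  ],
  turn=[
    [0,0,0],
    [0,0,0],
    [0,0,0],
    [0,0,0.1138],
    [0,0,0.1138],
    [0,0,0.1138],
    [0,0,0.1138],
    [0,0,0.1138],
    [0,0,0.1138],
    [0,0,0.1138],
    [0,0,0.1138],
    [0,0,0.1138],
  ],
)

```text
time_s: 9.95
position: [0.6488, -0.0362, 0.1349]
tool_rot: [[0.428, -0.904, -0.0], [-0.904, -0.428, 0.0], [-0.0, 0.0, -1.0]]
ft_force: [0.1, -0.0, -0.1]
grip_width: 0.0401
gripper_force: 0.0
```

>>> move_arm(
  jaw=[4,4],
  dp=[
    [0,0,0],
    [0,0,0],
  ],
  turn=[
    [0,0,0],
    [0,0,0],
  ],
)

```text
time_s: 10.12
position: [0.6491, -0.0367, 0.1356]
tool_rot: [[0.436, -0.9, -0.0], [-0.9, -0.436, 0.0], [-0.0, 0.0, -1.0]]
ft_force: [-0.7, -1.0, 0.6]
grip_width: 0.0397
gripper_force: 0.0
```

>>> move_arm(
  jaw=[4,4,4,4,4,4,0.8,0.8,0.8,0.8,0.8,0.8],
  dp=[
    [0,0,1.5],
    [0,0,1.5],
    [0,0,0.9],
    [0,0,0.3],
    [0,0,0],
    [0,0,0],
    [0,0,0],
    [0,0,0],
    [0,0,0],
    [0,0,0],
    [0,0,0],
    [0,0,0],
  ],
  turn=[
    [0,0,0],
    [0,0,0],
    [0,0,0],
    [0,0,0],
    [0,0,0],
    [0,0,0],
    [0,0,0],
    [0,0,0],
    [0,0,0],
    [0,0,0],
    [0,0,0],
    [0,0,0],
  ],
)

```text
time_s: 11.12
position: [0.6497, -0.0379, 0.0944]
tool_rot: [[0.432, -0.902, 0.002], [-0.902, -0.432, -0.0], [0.001, -0.001, -1.0]]
ft_force: [-0.6, 0.0, 6.0]
grip_width: 0.0144
gripper_force: 48.6
```

>>> move_arm(
  jaw=[0.8,0.8,0.8,0.8,0.8,0.8,0.8,0.8,0.8,0.8,0.8,0.8],
  dp=[
    [0,0,-1],
    [0,0,-2],
    [0,0,-2],
    [0,0,-2],
    [0,0,-2],
    [0,0,-2],
    [0,0,-1],
    [0,0,0],
    [0,0,0],
    [0,0,0],
    [0,0,0],
    [0,0,0],
  ],
  turn=[
    [0,0,0],
    [0,0,-0.1124],
    [0,0,-0.1124],
    [0,0,-0.1124],
    [0,0,-0.1124],
    [0,0,-0.1124],
    [0,0,-0.1124],
    [0,0,-0.1124],
    [0,0,-0.1124],
    [0,0,-0.1124],
    [0,0,-0.1124],
    [0,0,0],
  ],
)

```text
time_s: 12.12
position: [0.6493, -0.0379, 0.2138]
tool_rot: [[1.0, 0.004, 0.0], [0.004, -1.0, -0.0], [0.0, 0.0, -1.0]]
ft_force: [0.4, -0.4, -0.2]
grip_width: 0.0139
gripper_force: 48.9
```

>>> move_arm(
  jaw=[0.8,0.8,0.8,0.8,0.8,0.8,0.8,0.8,0.8,0.8,0.8,0.8],
  dp=[
    [-1.2,-2,0],
    [-2,-3.1,0],
    [-2,-3.1,0],
    [-2,-3.1,0],
    [-2,-3.1,0],
    [-2,-3.1,0],
    [-2,-3.1,0],
    [-2,-3.1,0],
    [-1.5,-2.4,0],
    [-0.8,-1.5,0],
    [0,0,0],
    [0,0,0],
  ],
  turn=[
    [0,0,0],
    [0,0,0],
    [0,0,0],
    [0,0,0],
    [0,0,0],
    [0,0,0],
    [0,0,0],
    [0,0,0],
    [0,0,0],
    [0,0,0],
    [0,0,0],
    [0,0,0],
  ],
)

```text
time_s: 13.12
position: [0.4743, 0.2386, 0.2138]
tool_rot: [[1.0, -0.001, 0.001], [-0.001, -1.0, -0.0], [0.001, 0.0, -1.0]]
ft_force: [1.2, -0.2, -1.2]
grip_width: 0.0143
gripper_force: 48.9
```

Run:
```python
from h import *
s=observe();im,d,W=grab('wrist');print(s['position'],s['grip_width'],bt(W)[0])
cv2.imwrite('pics/w5.png',cv2.resize(im[:,:,::-1],(784,588)))
```

```text
[0.47425415 0.23861216 0.21377337] 0.014262495956170962 [ 4.7590e-01  2.1190e-01 -2.4090e-01  6.5484e+00  5.7430e+03]
```

View pics/w5.png

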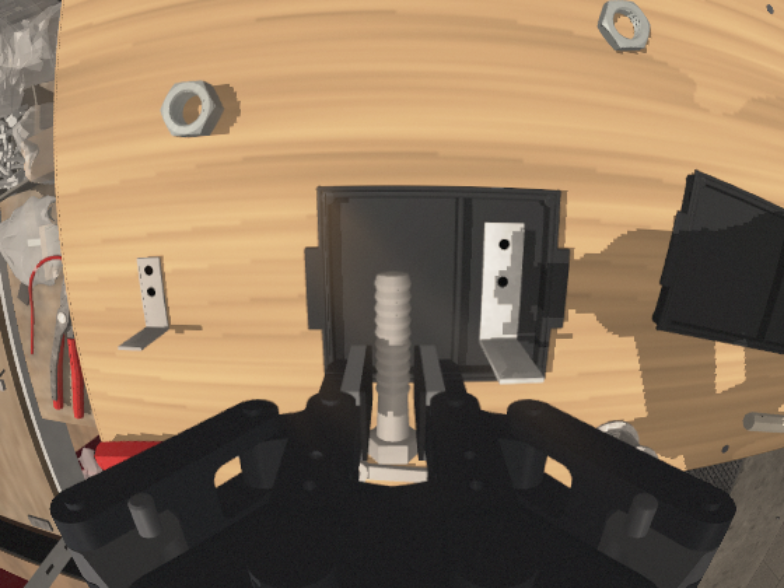

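The bracket stands in the narrow bay at (503,280). The bolt is held straight over the wide bay at (392,370). Lowering and releasing it.

>>> move_arm(
  jaw=[0.8,0.8,0.8,0.8,0.8,0.8,0.8,0.8,0.8],
  dp=[
    [0,0,2],
    [0,0,3],
    [0,0,3],
    [0,0,2],
    [0,0,1],
    [0,0,0.4],
    [0,0,0.2],
    [0,0,0],
    [0,0,0],
  ],
  turn=[
    [0,0,0],
    [0,0,0],
    [0,0,0],
    [0,0,0],
    [0,0,0],
    [0,0,0],
    [0,0,0],
    [0,0,0],
    [0,0,0],
  ],
)

```text
time_s: 13.92
position: [0.4754, 0.2377, 0.098]
tool_rot: [[1.0, -0.002, 0.002], [-0.002, -1.0, 0.0], [0.002, -0.0, -1.0]]
ft_force: [0.6, 0.0, -0.4]
grip_width: 0.0143
gripper_force: 48.9
```

>>> move_arm(
  jaw=[2.7,2.7,2.7,2.7,2.7,2.7,2.7,2.7,6,6,6,6],
  dp=[
    [0,0,0],
    [0,0,0],
    [0,0,0],
    [0,0,-1],
    [0,0,-3],
    [0,0,-3.5],
    [0,0,-3.5],
    [0,0,-2.5],
    [0,1.5,0],
    [0,3,0],
    [0,4,0],
    [0,4,0],
  ],
  turn=[
    [0,0,0],
    [0,0,0],
    [0,0,0],
    [0,0,0],
    [0,0,0],
    [0,0,0],
    [0,0,0],
    [0,0,0],
    [0,0,0],
    [0,0,0],
    [0,0,0],
    [0,0,0],
  ],
)

```text
time_s: 14.92
position: [0.474, 0.1123, 0.2326]
tool_rot: [[1.0, 0.001, 0.001], [0.001, -1.0, -0.0], [0.001, 0.0, -1.0]]
ft_force: [1.5, -0.1, -0.7]
grip_width: 0.0597
gripper_force: 0.0
```

>>> move_arm(
  jaw=[6,6,6,6,6,6,6,6,6,6],
  dp=[
    [0.7,3.5,-0.5],
    [0.7,3.5,-0.5],
    [0.7,3.5,-0.5],
    [0.7,3.5,-0.5],
    [0.7,3.5,-0.5],
    [0.7,3.5,-0.5],
    [0.7,3.5,0],
    [0.7,3.3,0],
    [0,0,0],
    [0,0,0],
  ],
  turn=[
    [0,0,0],
    [0,0,0],
    [0,0,0],
    [0,0,0],
    [0,0,0],
    [0,0,0],
    [0,0,0],
    [0,0,0],
    [0,0,0],
    [0,0,0],
  ],
)

```text
time_s: 15.75
position: [0.5303, -0.1662, 0.2619]
tool_rot: [[1.0, -0.003, -0.001], [-0.003, -1.0, 0.0], [-0.001, -0.0, -1.0]]
ft_force: [0.3, -0.1, -0.1]
grip_width: 0.0602
gripper_force: 0.0
```

Run:
```python
from h import *
s=observe();im,d,W=grab('wrist');print(s['position'],ft(W)[0])
Q=W.reshape(-1,3);Q=Q[np.isfinite(Q[:,2])]
for a,b,r in [(.168,.19,.03),(.13,.165,.02),(.095,.12,.045)]:
    P=Q[(np.hypot(Q[:,0]-.602,Q[:,1]+.168)<r)&(Q[:,2]>a)&(Q[:,2]<b)];print(cv2.minAreaRect((P[:,:2]*1000).astype(np.float32)),P.mean(0),len(P))
cv2.imwrite('pics/w6.png',cv2.resize(im[30:240,200:480,::-1],(784,588),interpolation=cv2.INTER_CUBIC))
```

```text
[ 0.53026732 -0.16624786  0.26187891] [ 4.82800e-01 -4.97000e-02 -1.05182e+01  5.56560e+00  4.29400e+03]
((602.7740478515625, -168.12307739257812), (21.069772720336914, 20.96110725402832), 50.735374450683594) [ 0.60284361 -0.16816928  0.17700057] 722
((0.0, 0.0), (0.0, 0.0), 0.0) [nan nan nan] 0
((602.3244018554688, -168.44471740722656), (55.96350860595703, 56.72944641113281), 82.02100372314453) [ 0.60158491 -0.16826637  0.10516812] 2174<stdin>:5: RuntimeWarning: Mean of empty slice.
  ret = um.true_divide(
```

View pics/w6.png

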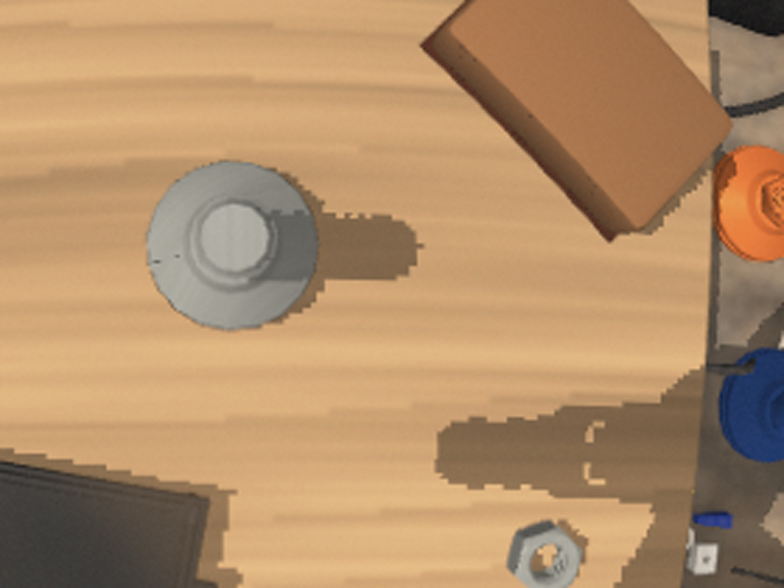

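The crop shows the steel foot at (233,240). The orange (760,205) and blue (765,405) look-alikes lie off the board. The bare steel one matches the description, so I'll grip it.

>>> move_arm(
  jaw=[6,6,6,6,6,6,6,6,6,6,6,6],
  dp=[
    [1.8,0.1,0],
    [3.6,0.1,0],
    [1.8,0,0],
    [0,0,0],
    [0,0,2],
    [0,0,3],
    [0,0,3],
    [0,0,2.5],
    [0,0,1.5],
    [0,0,0.5],
    [0,0,0],
    [0,0,0],
  ],
  turn=[
    [0,0,0],
    [0,0,0],
    [0,0,0],
    [0,0,0],
    [0,0,0],
    [0,0,0],
    [0,0,0],
    [0,0,0],
    [0,0,0],
    [0,0,0],
    [0,0,0],
    [0,0,0],
  ],
)

```text
time_s: 16.8
position: [0.6025, -0.1664, 0.1386]
tool_rot: [[1.0, 0.0, 0.001], [0.0, -1.0, -0.001], [0.001, 0.001, -1.0]]
ft_force: [0.3, 1.1, 0.9]
grip_width: 0.0599
gripper_force: 0.0
```

>>> move_arm(
  jaw=[1.4,1.4,1.4,1.4,1.4,1.4,1.4],
  dp=[
    [0,0,0],
    [0,0,0],
    [0,0,0],
    [0,0,0],
    [0,0,0],
    [0,0,0],
    [0,0,0],
  ],
  turn=[
    [0,0,0],
    [0,0,0],
    [0,0,0],
    [0,0,0],
    [0,0,0],
    [0,0,0],
    [0,0,0],
  ],
  force=80,
)

```text
time_s: 17.38
position: [0.6026, -0.1671, 0.1382]
tool_rot: [[1.0, -0.001, 0.002], [-0.001, -1.0, -0.001], [0.002, 0.001, -1.0]]
ft_force: [-1.1, 0.4, 5.7]
grip_width: 0.0203
gripper_force: 77.8
```

>>> move_arm(
  jaw=[1.4,1.4,1.4,1.4,1.4,1.4,1.4,1.4,1.4,1.4,1.4,1.4],
  dp=[
    [0,0,-1],
    [0,0,-2],
    [0,0,-2],
    [0,0,-1],
    [-1.5,-0.7,0],
    [-2.5,-1.2,0],
    [-2.8,-1.4,0],
    [-2.8,-1.4,0],
    [-2,-1,0],
    [-1.4,-0.6,0],
    [0,0,0],
    [0,0,0],
  ],
  turn=[
    [0,0,0],
    [0,0,0],
    [0,0,0],
    [0,0,0],
    [0,0,0],
    [0,0,0],
    [0,0,0],
    [0,0,0],
    [0,0,0],
    [0,0,0],
    [0,0,0],
    [0,0,0],
  ],
)

```text
time_s: 18.38
position: [0.472, -0.1036, 0.1975]
tool_rot: [[1.0, -0.0, -0.0], [-0.0, -1.0, 0.0], [-0.0, -0.0, -1.0]]
ft_force: [0.3, 0.3, -4.0]
grip_width: 0.0203
gripper_force: 78.6
```

>>> move_arm(
  jaw=[1.4,1.4,1.4,1.4,1.4,1.4,1.4],
  dp=[
    [0,0,1],
    [0,0,2],
    [0,0,1.5],
    [0,0,0.8],
    [0,0,0.3],
    [0,0,0],
    [0,0,0],
  ],
  turn=[
    [0,0,0],
    [0,0,0],
    [0,0,0],
    [0,0,0],
    [0,0,0],
    [0,0,0],
    [0,0,0],
  ],
)

```text
time_s: 18.97
position: [0.473, -0.1041, 0.1416]
tool_rot: [[1.0, -0.001, 0.001], [-0.001, -1.0, -0.0], [0.001, 0.0, -1.0]]
ft_force: [-0.0, 0.5, -3.9]
grip_width: 0.0203
gripper_force: 78.5
```

>>> move_arm(
  jaw=[1.4,1.4,5,5,5,5,5,5,5,5,5,5],
  dp=[
    [0,0,0.1],
    [0,0,0],
    [0,0,0],
    [0,0,0],
    [0,0,0],
    [0,0,-2],
    [0,0,-3.5],
    [0,0,-3.5],
    [2.1,-2.4,0],
    [2.1,-2.4,0],
    [2.1,-2.5,0],
    [2.1,-2.5,0],
  ],
  turn=[
    [0,0,0],
    [0,0,0],
    [0,0,0],
    [0,0,0],
    [0,0,0],
    [0,0,0],
    [0,0,0],
    [0,0,0],
    [0,0,0],
    [0,0,0],
    [0,0,0],
    [0,0,0],
  ],
)

```text
time_s: 19.97
position: [0.5572, -0.0046, 0.2306]
tool_rot: [[1.0, -0.001, 0.001], [-0.001, -1.0, -0.0], [0.001, 0.0, -1.0]]
ft_force: [-0.1, -0.9, 0.7]
grip_width: 0.0502
gripper_force: 0.0
```

>>> move_arm(
  jaw=[5,5,5,5,5,5,5,5,5,5,5],
  dp=[
    [2.2,-2.5,0],
    [2.2,-2.5,0],
    [2.2,-2.5,0],
    [2.1,-2.4,0],
    [0,0,2],
    [0,0,3],
    [0,0,3],
    [0,0,2],
    [0,0,0],
    [0,0,0],
    [0,0,0],
  ],
  turn=[
    [0,0,0],
    [0,0,0],
    [0,0,0],
    [0,0,0],
    [0,0,0.085],
    [0,0,0.085],
    [0,0,0.085],
    [0,0,0.082],
    [0,0,0],
    [0,0,0],
    [0,0,0],
  ],
)

```text
time_s: 20.88
position: [0.6442, 0.0931, 0.1321]
tool_rot: [[0.944, -0.329, 0.003], [-0.329, -0.944, -0.0], [0.003, -0.001, -1.0]]
ft_force: [0.3, 0.4, -0.6]
grip_width: 0.0502
gripper_force: 0.0
```

>>> move_arm(
  jaw=[5,5,5,5,5,2.5,2.5,2.5,2.5,2.5,2.5],
  dp=[
    [0,0,1.5],
    [0,0,1.5],
    [0,0,0.7],
    [0,0,0.1],
    [0,0,0],
    [0,0,0],
    [0,0,0],
    [0,0,0],
    [0,0,0],
    [0,0,0],
    [0,0,0],
  ],
  turn=[
    [0,0,0],
    [0,0,0],
    [0,0,0],
    [0,0,0],
    [0,0,0],
    [0,0,0],
    [0,0,0],
    [0,0,0],
    [0,0,0],
    [0,0,0],
    [0,0,0],
  ],
  force=50,
)

```text
time_s: 21.8
position: [0.6441, 0.0931, 0.0939]
tool_rot: [[0.944, -0.331, 0.003], [-0.331, -0.944, -0.0], [0.003, -0.001, -1.0]]
ft_force: [-0.6, 0.1, 7.3]
grip_width: 0.0302
gripper_force: 50.1
```

>>> move_arm(
  jaw=[2.5,2.5,2.5,2.5,2.5,2.5,2.5,2.5,2.5,2.5,2.5,2.5],
  dp=[
    [0,0,-1],
    [0,0,-2],
    [0,0,-2],
    [0,0,-1],
    [-1,2.3,0],
    [-1.4,3.3,0],
    [-1.5,3.4,0],
    [-1.4,3.3,0],
    [-1.2,2.8,0],
    [-0.8,1.83,0],
    [0,0,0],
    [0,0,0],
  ],
  turn=[
    [0,0,0],
    [0,0,0.07],
    [0,0,0.073],
    [0,0,0],
    [0,0,0],
    [0,0,0],
    [0,0,0],
    [0,0,0],
    [0,0,0],
    [0,0,0],
    [0,0,0],
    [0,0,0],
  ],
)

```text
time_s: 22.8
position: [0.5002, -0.0237, 0.1529]
tool_rot: [[0.887, -0.462, 0.001], [-0.462, -0.887, -0.0], [0.001, -0.0, -1.0]]
ft_force: [1.5, 0.7, -0.4]
grip_width: 0.0302
gripper_force: 49.6
```

Run:
```python
from h import *
s=observe();im,d,W=grab('wrist');R=s['tool_rot'];print(s['position'],np.degrees(np.arctan2(R[1][0],R[0][0])),ft(W)[0])
cv2.imwrite('pics/w7.png',cv2.resize(im[:,:,::-1],(784,588)))
```

```text
[ 0.50022387 -0.02371731  0.15289446] -27.50837505564567 [ 4.83100e-01 -4.90000e-02 -1.03680e+01  1.11731e+01  1.19300e+04]
```

View pics/w7.png

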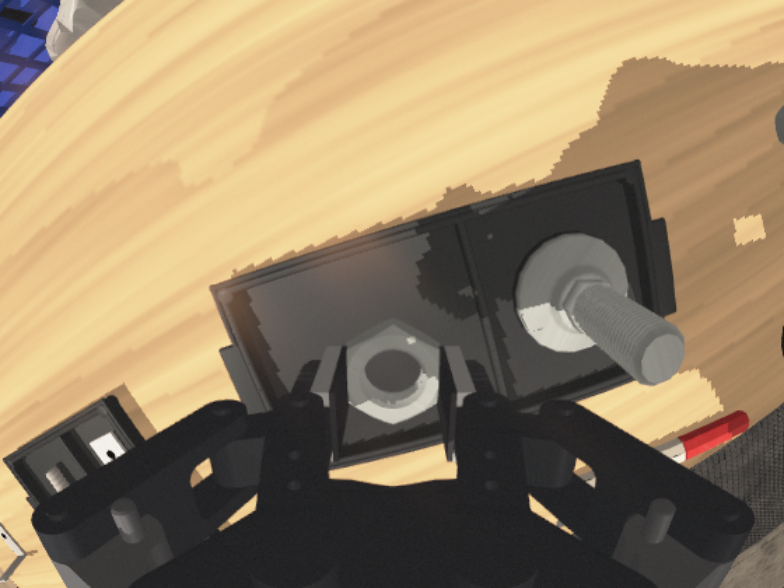

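The foot stands in the small bay at (575,295), and the thin nut is over the large bay at (393,370). Lowering it.

>>> move_arm(
  jaw=[2.5,2.5,2.5,2.5,2.5,2.5,2.5,2.5],
  dp=[
    [0,0,1],
    [0,0,2],
    [0,0,1.5],
    [0,0,0.7],
    [0,0,0.2],
    [0,0,0.1],
    [0,0,0],
    [0,0,0],
  ],
  turn=[
    [0,0,0],
    [0,0,0],
    [0,0,0],
    [0,0,0],
    [0,0,0],
    [0,0,0],
    [0,0,0],
    [0,0,0],
  ],
)

```text
time_s: 23.52
position: [0.5009, -0.0233, 0.098]
tool_rot: [[0.887, -0.462, 0.001], [-0.462, -0.887, -0.0], [0.001, -0.0, -1.0]]
ft_force: [-0.6, -0.5, -1.2]
grip_width: 0.0301
gripper_force: 49.6
```

>>> move_arm(
  jaw=[3.8,3.8,3.8,3.8,3.8,3.8,3.8,5,5,5,5],
  dp=[
    [0,0,0],
    [0,0,0],
    [0,0,0],
    [0,0,0],
    [0,0,-1.5],
    [0,0,-3],
    [0,0,-3.5],
    [0,0,-3],
    [0,0,-2],
    [0,0,0],
    [0,0,0],
  ],
  turn=[
    [0,0,0],
    [0,0,0],
    [0,0,0],
    [0,0,0],
    [0,0,0],
    [0,0,0],
    [0,0,0],
    [0,0,0],
    [0,0,0],
    [0,0,0],
    [0,0,0],
  ],
)

```text
time_s: 24.43
position: [0.5006, -0.0233, 0.228]
tool_rot: [[0.887, -0.462, 0.002], [-0.462, -0.887, -0.001], [0.002, -0.0, -1.0]]
ft_force: [-1.0, -0.1, -1.1]
grip_width: 0.0499
gripper_force: 0.0
```

>>> move_arm(
  jaw=[5,5,5,5,5,5,5,5,5,5,5],
  dp=[
    [-1,-2.2,0],
    [-1.2,-3.6,0],
    [-1.2,-3.7,0],
    [-1.2,-3.7,0],
    [-1.2,-3.7,0],
    [-1.2,-3.7,0],
    [-1.2,-3.7,0],
    [-1.2,-3.7,0],
    [-1,-3.2,0],
    [0,0,0],
    [0,0,0],
  ],
  turn=[
    [0,0,0],
    [0,0,0],
    [0,0,0],
    [0,0,0],
    [0,0,0],
    [0,0,0],
    [0,0,0],
    [0,0,0],
    [0,0,0],
    [0,0,0],
    [0,0,0],
  ],
)

```text
time_s: 25.35
position: [0.5517, 0.3028, 0.225]
tool_rot: [[0.888, -0.46, -0.003], [-0.46, -0.888, -0.001], [-0.002, 0.003, -1.0]]
ft_force: [-0.2, 0.4, -0.6]
grip_width: 0.0498
gripper_force: 0.0
```

Run:
```python
from h import *
s=observe();im,d,W=grab('wrist');R=np.array(s['tool_rot']);p=np.array(s['position']);h=hexfit(W,(.585,.357),.108);print(p,h)
print('delta tool cm',R.T@(np.array([h[0],h[1],.135])-p)*100,'psi',np.degrees(np.arctan2(R[1][0],R[0][0])))
```

```text
[0.55174893 0.30276921 0.22502017] [5.85000e-01 3.57500e-01 5.84849e+01 1.09000e-02 8.18000e+02]
delta tool cm [ 0.45666974 -6.41181758  8.98483694] psi -27.379738953836238
```

>>> move_arm(
  jaw=[5,5,5,5,5,5,5,5,5,5,5,5],
  dp=[
    [0.2,-3.2,0],
    [0.25,-3.2,0],
    [0,0,0],
    [0,0,2],
    [0,0,3],
    [0,0,3],
    [0,0,2.5],
    [0,0,1.8],
    [0,0,0.5],
    [0,0,0],
    [0,0,0],
    [0,0,0],
  ],
  turn=[
    [0,0,0],
    [0,0,0],
    [0,0,0.035],
    [0,0,0.037],
    [0,0,0],
    [0,0,0],
    [0,0,0],
    [0,0,0],
    [0,0,0],
    [0,0,0],
    [0,0,0],
    [0,0,0],
  ],
)

```text
time_s: 26.4
position: [0.5867, 0.356, 0.1011]
tool_rot: [[0.851, -0.525, 0.003], [-0.525, -0.851, 0.001], [0.002, -0.002, -1.0]]
ft_force: [-0.0, -1.0, 0.5]
grip_width: 0.0497
gripper_force: 0.0
```

>>> move_arm(
  jaw=[2.5,2.5,2.5,2.5,2.5,2.5],
  dp=[
    [0,0,0],
    [0,0,0],
    [0,0,0],
    [0,0,0],
    [0,0,0],
    [0,0,0],
  ],
  turn=[
    [0,0,0],
    [0,0,0],
    [0,0,0],
    [0,0,0],
    [0,0,0],
    [0,0,0],
  ],
)

```text
time_s: 26.9
position: [0.5865, 0.3563, 0.101]
tool_rot: [[0.851, -0.525, 0.003], [-0.525, -0.851, 0.001], [0.002, -0.002, -1.0]]
ft_force: [-0.1, -1.2, 6.5]
grip_width: 0.0302
gripper_force: 49.9
```

>>> move_arm(
  jaw=[2.5,2.5,2.5,2.5,2.5,2.5,2.5,2.5,2.5,2.5,2.5,2.5],
  dp=[
    [0,0,-1.5],
    [0,0,-3],
    [0,0,-3],
    [0,0,-2.5],
    [0.4,2.2,0],
    [0.65,3.5,0],
    [0.7,3.7,0],
    [0.7,3.7,0],
    [0.7,3.7,0],
    [0.7,3.7,0],
    [0.7,3.7,0],
    [0.7,3.7,0],
  ],
  turn=[
    [0,0,0],
    [0,0,-0.037],
    [0,0,-0.036],
    [0,0,0],
    [0,0,0],
    [0,0,0],
    [0,0,0],
    [0,0,0],
    [0,0,0],
    [0,0,0],
    [0,0,0],
    [0,0,0],
  ],
)

```text
time_s: 27.9
position: [0.5029, 0.083, 0.1997]
tool_rot: [[0.887, -0.461, 0.001], [-0.461, -0.887, -0.0], [0.001, -0.0, -1.0]]
ft_force: [0.2, -0.7, -0.6]
grip_width: 0.03
gripper_force: 49.7
```

>>> move_arm(
  jaw=[2.5,2.5,2.5,2.5,2.5],
  dp=[
    [0.7,3.5,0],
    [0.5,2.6,0],
    [0.3,1.6,0],
    [0,0,0],
    [0,0,0],
  ],
  turn=[
    [0,0,0],
    [0,0,0],
    [0,0,0],
    [0,0,0],
    [0,0,0],
  ],
)

```text
time_s: 28.32
position: [0.4816, 0.0088, 0.1997]
tool_rot: [[0.887, -0.463, 0.001], [-0.463, -0.887, 0.0], [0.001, -0.0, -1.0]]
ft_force: [-0.2, 0.4, -1.9]
grip_width: 0.0304
gripper_force: 49.8
```

Run:
```python
from h import *
s=observe();im,d,W=grab('wrist');R=np.array(s['tool_rot']);p=np.array(s['position']);print(p,'psi',np.degrees(np.arctan2(R[1][0],R[0][0])),s['grip_width'])
print(ft(W)[0],'thin',hexfit(W,(.501,-.0233),.104,tol=.003))
cv2.imwrite('pics/w8.png',cv2.resize(im[:,:,::-1],(784,588)))
```

```text
[0.48161404 0.00878375 0.19965492] psi -27.563087415784413 0.030388101228189413
[ 4.82900e-01 -4.72000e-02 -1.07825e+01  1.38821e+01  1.06480e+04] thin [ 5.0110e-01 -2.3000e-02  2.3721e+00  4.0000e-04  1.0080e+03]
```

View pics/w8.png

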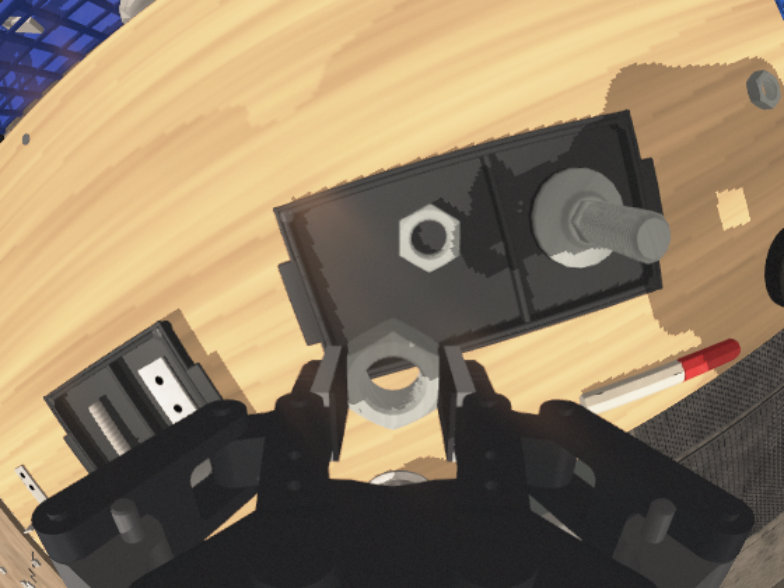

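The thin nut lies flat in the bay at (430,238) and the full nut is held at (393,375), with the gap as planned. Lowering it.

>>> move_arm(
  jaw=[2.5,2.5,2.5,2.5,2.5,2.5,2.5,2.5,2.5],
  dp=[
    [0,0,2],
    [0,0,3],
    [0,0,2.2],
    [0,0,1.4],
    [0,0,0.6],
    [0,0,0.2],
    [0,0,0.1],
    [0,0,0],
    [0,0,0],
  ],
  turn=[
    [0,0,0],
    [0,0,0],
    [0,0,0],
    [0,0,0],
    [0,0,0],
    [0,0,0],
    [0,0,0],
    [0,0,0],
    [0,0,0],
  ],
)

```text
time_s: 29.12
position: [0.4821, 0.0093, 0.1052]
tool_rot: [[0.887, -0.461, 0.002], [-0.461, -0.887, -0.0], [0.002, -0.0, -1.0]]
ft_force: [0.3, 0.5, -0.5]
grip_width: 0.0301
gripper_force: 49.7
```

>>> move_arm(
  jaw=[3.8,3.8,3.8,3.8,3.8,3.8,3.8,7.7,7.7,7.7,7.7,7.7],
  dp=[
    [0,0,0],
    [0,0,0],
    [0,0,0],
    [0,0,0],
    [0,0,-1.5],
    [0,0,-3],
    [0,0,-3.5],
    [0,0,-3],
    [-3.4,0,0],
    [-3.4,0,0],
    [0,0,0],
    [0,0,0],
  ],
  turn=[
    [0,0,0],
    [0,0,0],
    [0,0,0],
    [0,0,0],
    [0,0,0],
    [0,0,0],
    [0,0,0],
    [0,0,0],
    [0,0,0],
    [0,0,0],
    [0,0,0],
    [0,0,0],
  ],
)

```text
time_s: 30.12
position: [0.4204, 0.0411, 0.2148]
tool_rot: [[0.888, -0.46, 0.001], [-0.46, -0.888, -0.0], [0.001, -0.0, -1.0]]
ft_force: [0.7, -0.7, 0.1]
grip_width: 0.077
gripper_force: 0.0
```

Run:
```python
from h import *
s=observe();im,d,W=grab('wrist');R=np.array(s['tool_rot']);p=np.array(s['position']);print(p,'psi',np.degrees(np.arctan2(R[1][0],R[0][0])),s['grip_width'])
a=hexfit(W,(.501,-.023),.104,tol=.002);b=hexfit(W,(.480,.010),.111,tol=.003);print(ft(W)[0],a,b)
D=b[:2]-a[:2];print(np.hypot(*D),np.degrees(np.arctan2(D[1],D[0])),(a+b)[:2]/2)
```

```text
[0.42043142 0.04105952 0.21483836] psi -27.41036917642187 0.0770413981910144
[ 4.82400e-01 -4.68000e-02 -1.04445e+01  1.34403e+01  1.08880e+04] [ 5.00800e-01 -2.28000e-02  3.47726e+01  1.70300e-01  9.14000e+02] [4.7990e-01 1.0500e-02 2.3035e+00 4.0000e-04 1.0200e+03]
0.03931539138810653 122.11351747079611 [ 0.49035 -0.00615]
```

>>> move_arm(
  jaw=[7.9,7.9,7.9,7.9,7.9,7.9,7.9,7.9,7.9,7.9,7.9,7.9],
  dp=[
    [2.8,0.3,0],
    [2.8,0.3,0],
    [2.8,0.4,0],
    [0,0,0.7],
    [0,0,0.7],
    [0,0,0.7],
    [0,0,0.7],
    [0,0,0.7],
    [0,0,0.7],
    [0,0,0.7],
    [0,0,0.7],
    [0,0,0.7],
  ],
  turn=[
    [0,0,0],
    [0,0,0],
    [0,0,0],
    [0,0,-0.1154],
    [0,0,-0.1154],
    [0,0,-0.1154],
    [0,0,-0.1154],
    [0,0,-0.1154],
    [0,0,-0.1154],
    [0,0,-0.1154],
    [0,0,-0.1154],
    [0,0,-0.1154],
  ],
)

```text
time_s: 31.17
position: [0.4922, -0.0078, 0.1505]
tool_rot: [[0.845, 0.535, -0.0], [0.535, -0.845, 0.0], [-0.0, -0.0, -1.0]]
ft_force: [-0.5, 0.6, 0.8]
grip_width: 0.0791
gripper_force: 0.0
```

>>> move_arm(
  jaw=[7.9,7.9,7.9],
  dp=[
    [0,0,0],
    [0,0,0],
    [0,0,0],
  ],
  turn=[
    [0,0,0],
    [0,0,0],
    [0,0,0],
  ],
)

```text
time_s: 31.42
position: [0.4918, -0.0075, 0.1515]
tool_rot: [[0.85, 0.527, 0.0], [0.527, -0.85, -0.0], [0.0, 0.0, -1.0]]
ft_force: [-0.7, -0.1, 0.5]
grip_width: 0.0789
gripper_force: 0.0
```

Run:
```python
from h import *
s=observe();im,d,W=grab('wrist');R=np.array(s['tool_rot']);p=np.array(s['position']);print(p,'psi',np.degrees(np.arctan2(R[1][0],R[0][0])),s['grip_width'])
print('delta tool cm',R.T@(np.array([.49035,-.00615,.0925])-p)*100)
cv2.imwrite('pics/w9.png',cv2.resize(im[:,:,::-1],(784,588)))
```

```text
[ 0.49181685 -0.00747575  0.15147575] psi 31.826692866444418 0.07894172195577387
delta tool cm [-0.05633222 -0.1919503   5.89749617]
```

View pics/w9.png

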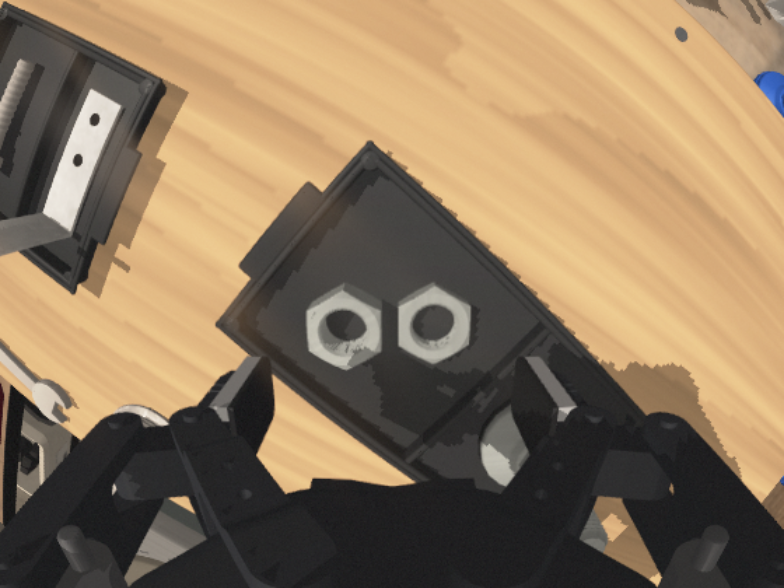

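Both nuts lie flat at (343,327) and (434,323), with facing flats parallel and a small gap. The open fingers straddle them, so I'll descend and squeeze gently.

>>> move_arm(
  jaw=[7.9,7.9,7.9,7.9,7.9,7.9,7.9],
  dp=[
    [-0.05,-0.2,1],
    [0,0,2],
    [0,0,1.6],
    [0,0,0.8],
    [0,0,0.4],
    [0,0,0.1],
    [0,0,0],
  ],
  turn=[
    [0,0,0],
    [0,0,0],
    [0,0,0],
    [0,0,0],
    [0,0,0],
    [0,0,0],
    [0,0,0],
  ],
)

```text
time_s: 32.05
position: [0.4901, -0.0058, 0.0928]
tool_rot: [[0.848, 0.53, 0.001], [0.53, -0.848, -0.0], [0.001, 0.001, -1.0]]
ft_force: [0.1, 0.3, 0.3]
grip_width: 0.0792
gripper_force: 0.0
```

>>> move_arm(
  jaw=[7.4,7.1,6.8,6.6,6.4,6.2,6.1,6.1,6.1],
  dp=[
    [0,0,0],
    [0,0,0],
    [0,0,0],
    [0,0,0],
    [0,0,0],
    [0,0,0],
    [0,0,0],
    [0,0,0],
    [0,0,0],
  ],
  turn=[
    [0,0,0],
    [0,0,0],
    [0,0,0],
    [0,0,0],
    [0,0,0],
    [0,0,0],
    [0,0,0],
    [0,0,0],
    [0,0,0],
  ],
  force=25,
)

```text
time_s: 32.8
position: [0.4898, -0.0056, 0.0929]
tool_rot: [[0.848, 0.531, 0.001], [0.531, -0.848, -0.0], [0.001, 0.0, -1.0]]
ft_force: [-1.6, 0.9, 7.4]
grip_width: 0.0632
gripper_force: 25.9
```

Width 63 mm under force means the two nuts are pressed together. Opening, rising and checking.

>>> move_arm(
  jaw=[6.8,7.3,7.6,7.6,7.6,7.6,7.6,7.6,7.6,7.6,7.6,7.6],
  dp=[
    [0,0,0],
    [0,0,0],
    [0,0,0],
    [0,0,0],
    [0,0,-1.5],
    [0,0,-3.5],
    [0,0,-4],
    [0,0,-4],
    [-3,0,-2],
    [-3,0,0],
    [0,0,0],
    [0,0,0],
  ],
  turn=[
    [0,0,0],
    [0,0,0],
    [0,0,0],
    [0,0,0],
    [0,0,0],
    [0,0,0],
    [0,0,0],
    [0,0,0],
    [0,0,0],
    [0,0,0],
    [0,0,0],
    [0,0,0],
  ],
)

```text
time_s: 33.8
position: [0.4383, -0.0379, 0.2427]
tool_rot: [[0.849, 0.529, 0.001], [0.529, -0.849, -0.0], [0.001, 0.001, -1.0]]
ft_force: [0.5, -0.2, -0.2]
grip_width: 0.0759
gripper_force: 0.0
```

Run:
```python
from h import *
im,W=survey('w10',['full_nut','thin_nut','large_bracket','hex_bolt','small_bracket','small_nut'],.5)
cv2.imwrite('pics/w10.png',cv2.resize(im[:,:,::-1],(784,588),interpolation=cv2.INTER_CUBIC))
Q=W.reshape(-1,3);Q=Q[np.isfinite(Q[:,2])]
for a,b,r in [(.170,.19,.04),(.097,.12,.045)]:
    P=Q[(np.hypot(Q[:,0]-.472,Q[:,1]+.104)<r)&(Q[:,2]>a)&(Q[:,2]<b)];print('foot',P.mean(0) if len(P) else '',len(P))
b=hexfit(W,(.482,.008),.111,tol=.003);print(b)
u=np.array([np.cos(np.radians(122)),np.sin(np.radians(122))])
P=Q[(abs(Q[:,2]-.104)<.003)&(np.hypot(*(Q[:,:2]-b[:2]+.032*u).T)<.017)];print('thin pts',P.mean(0),len(P))
```

```text
[ 0.438 -0.038  0.243] 33.8
full_nut 0.69 px [261. 133.] rect c [481.   9.] sz [35. 35.] ang 32 ztop 0.112 topmean [0.481 0.008 0.111]
thin_nut 0.96 px [299. 133.] rect c [499. -19.] sz [35. 31.] ang 32 ztop 0.105 topmean [ 0.498 -0.019  0.104]
large_bracket 0.88 px [101.  54.] rect c [461. 179.] sz [ 52. 107.] ang 65 ztop 0.152 topmean [0.44  0.171 0.152]
hex_bolt 0.98 px [69. 31.] rect c [477. 240.] sz [26. 64.] ang 87 ztop 0.11 topmean [0.454 0.236 0.108]
small_nut 0.81 px [485. 271.] rect c [ 492. -283.] sz [26. 24.] ang 53 ztop 0.104 topmean [ 0.492 -0.282  0.102]
small_nut 0.58 px [260. 134.] rect c [482.   8.] sz [34. 31.] ang 32 ztop 0.112 topmean [0.482 0.008 0.111]
foot [ 0.47374235 -0.10213308  0.17918513] 763
foot [ 0.47483809 -0.09537887  0.10803306] 2250
[4.8140e-01 7.7000e-03 3.3199e+00 1.5000e-03 7.9500e+02]
thin pts [ 0.49831713 -0.01930545  0.10362345] 729
```

View pics/w10.png

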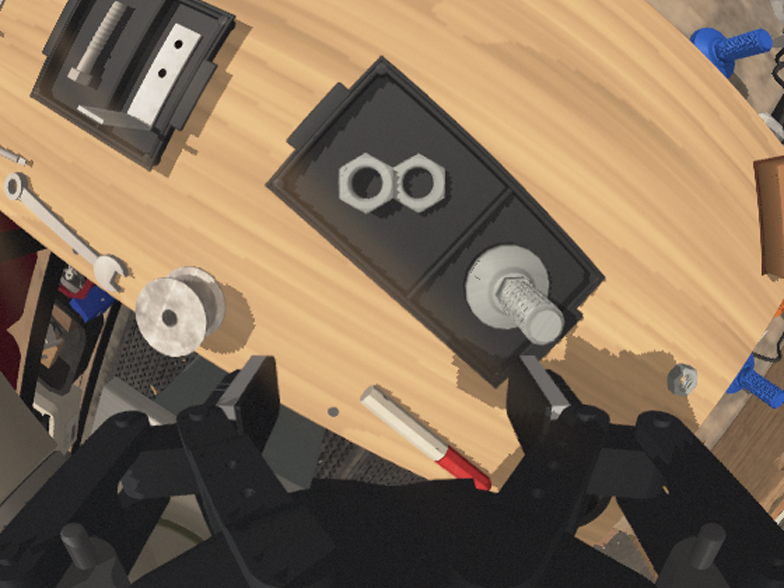

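The nuts touch flat to flat (centres 32 mm apart). The foot is upright in its bay, the bracket and bolt are in theirs, and the small nut has not moved. The small bracket is outside this view, but it was in place in the earlier one and nothing has gone near it since. Handing in.

```bash
python3 -c "
from rig import ticket
print(ticket.close_job())"
```

```text
the job is handed in; nothing more can be done
None
```

Both kits are made up as asked and the job is handed in at about 34 s. The spares were left untouched on the board, and no verdict came back at hand-in.

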